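# Nudge a plated nut into its tray pocket with the plastic pusher

### The job

Take the yellow plastic pusher by its black handle and use its V-shaped front to slide the loose brass nut across the steel tray, without lifting the nut or touching it with the bare fingers, until it drops flat into the free pocket with the red pad. With the nut in, press the V against its side for a moment until you feel it bear on the pocket's wall, with a gentle 5 to 10 newtons and never more than 20, so that neither the tray nor the stored nuts shift. Then put the pusher down upright on the bench, clear of the tray, and leave the other things on the bench alone.

Things in the scene. Friction and masses are not known exactly. Their poses are not given: they have to be found in the camera images.
- nut_center (a point): Loose brass hex nut, 24 mm across flats, 27.7 mm across corners, 13 mm high, 25 to 50 g, lying flat on the near half of the tray. Point: its centre, 6.5 mm above its underside; z is its axis, x points through the middle of a flat. Plated: the metal fingers must not touch it.
- pocket (a point): The free pocket of the tray: a round hole with a chamfered rim, 31 mm wide, 7 mm deep, with a loose red plastic disc (29 mm wide, 2 mm thick) on its floor. Point: centre of the disc's top face, 5 mm below the tray's top. A seated nut lies flat on the disc, centre 6.5 mm above this point, top 8 mm proud of the tray. The nut may catch half in, tilted on the rim: ease off, nudge again or tap it down. Once in, it butts on the far wall.
- tray: Loose bright steel plate, 200 mm (its x) by 230 mm (its y), 12 mm thick, 3.5 kg, lying on the mat (mat's top at z = 0.002). Origin: centre of its underside. Three pockets, 31 mm wide, in a row at x = +60 mm, y = -70, 0 and +70 mm; one, different each time, is free (red disc) and the other two hold stored nuts. Not fastened, but it stays put under a push of 15 N.
- pusher_grip (a point): Plastic pusher, 70 g, standing on its sole on the mat (z = 0.002) left or right of the tray. Point: where to grip (firmly, or it pitches nose-down), mid black handle, 30 mm above the sole. z up, x forward to the V, y across the handle. Handle: upright block, 16 mm (y) by 40 mm (x), from 10 to 49 mm above the sole. Yellow foot: 60 mm (x) by 36 mm (y), 10 mm high, from 20 mm behind to 40 mm ahead.
- pusher_v (a point): Inner corner of the open V at the front of the yellow foot, 44 mm ahead of pusher_grip, 5 mm above the sole; same axes. The V is 120 degrees wide and opens forward; walls 10 mm high from the sole; tips 12 mm ahead of this point and 21 mm to each side (24 mm over all). A corner of the nut nests in it, with the nut's centre 14 mm ahead of this point.
- stored_a_center (a point): Brass nut, like the loose one, stored in a tray pocket, standing 6 mm proud; its centre. Leave it in.
- stored_b_center (a point): The other stored brass nut, the same.
- reel_center (a point): Blue reel of solder wire, 54 mm wide, 36 mm high, standing on its flange across the tray from the pusher; its centre. Leave alone.
- bottle_center (a point): White plastic bottle with a red cap, 60 mm wide, 150 mm high, at the back; its centre, 75 mm up. Leave alone.
- driver_grip (a point): Red-handled screwdriver lying at the right-hand side; point in its handle. Leave alone.
- jar_center (a point): Amber flux jar with a black lid, 50 mm wide, 50 mm high, at the back; its centre. Leave alone.
- heatsink_center (a point): Dark heat sink block, 50 by 50 by 25 mm, at the left-hand side; its centre. Leave alone.

How it is judged:
On the way, in this order (a step that is already met when the one before it is completed fails the run):
1. the held pusher slides the nut (contact force between the fingers and pusher above 1 N and contact force between pusher and nut above 0.02 N), for 0.1 s.
2. the nut, flat in the free pocket, is pressed with the held pusher (horizontal distance between nut_center and pocket below 0.004 m and z of nut_center in the frame of pocket between 0.004 and 0.008 m and angle between nut_center's own z axis and vertical below 0.08 rad and contact force between pusher and nut above 3 N and contact force between the fingers and pusher above 1 N), for 0.1 s.
At the end, for the whole second after the job is handed in: The nut lies flat (within 0.08 rad) in the free pocket: within 4 mm of the red disc's centre sideways and its centre 4 to 8 mm above the disc, at rest. The pusher is let go, stands upright (within 0.15 rad) on the bench or mat at rest (grip point below z = 0.036), touching neither tray nor nut (horizontal distance between nut_center and pocket below 0.004 m and z of nut_center in the frame of pocket between 0.004 and 0.008 m and angle between nut_center's own z axis and vertical below 0.08 rad and linear speed of each of nut, pusher below 0.02 m/s and contact force between pusher and tray below 0.05 N and contact force between pusher and nut below 0.05 N and height (world z) of pusher_grip below 0.036 m and angle between pusher_grip's own z axis and vertical below 0.15 rad).
It fails at once if the pusher pressed on the nut with more than 22 N (contact force between pusher and nut above 22 N).
It fails at once if the fingers touched the loose nut (contact force between the fingers and nut above 0.2 N).
It fails at once if the nut was lifted off the tray (centre over 30 mm above the tray's underside; 18.5 mm when lying on it) (z of nut_center in the frame of tray above 0.03 m).
It fails at once if the tray or a stored nut was shifted more than 4 mm (distance of any of tray, stored_a_center, stored_b_center from where it was at the start of the episode above 0.004 m).
It fails at once if another thing on the bench was moved more than 20 mm (distance of any of reel_center, bottle_center, driver_grip, jar_center, heatsink_center from where it was at the start of the episode above 0.02 m).
It also fails if it takes over 64 s, if anything falls off the work surface, if the arm or the gripper's body presses on something with over 40 N, if the wrist force passes 120 N, or if a joint passes its speed limit or range.

### The arm

A 6-joint arm with a two-finger parallel gripper is mounted at the origin on the work surface. World frame = base frame: x ahead of the robot, y to its left, z up, the work surface at z = 0. Lengths are in m, angles in rad, forces in N, time in s.
With the tool pointing down it reaches from about 0.275 to 0.875 m from the base axis. Payload 12.5 kg.
Tool frame: the origin (TCP) lies on the centre line of the jaws, within the pads' length; the fingertips stand r.finger_overhang ahead of it and the grasp point (between the pads) lies 3 mm ahead of it (r.finger_overhang is the distance from the TCP to the fingertips, in m); z points along the fingers, y is the direction in which the jaws open and shut (so a half turn about z gives the same grasp; the last joint's range is limited). The gripper opens to 85 mm and grips with 20 to 120 N. Pads are 22 mm wide; open, the fingers measure 114 mm over their backs; the gripper's body (76 mm by 85 mm) begins 54 mm behind the grasp point. The pads swing forward as they close: fully open they stand 13 mm farther back than shut.
Start: joints at [1.229, 0.351, 1.652, -0, 1.139, -0.085], TCP at [0.14, 0.532, 0.253] pointing down, gripper open.
Joint ranges: [-2.75, 2.75], [-0.79, 2.1], [0.01, 2.65], [-1.57, 4.71], [0.07, 3.14], [-2.87, 2.87]. Speed limits (rad/s): [2.22, 2.22, 2.79, 3.14, 3.14, 3.14].

### API

Orientations are given as a unit quaternion [x, y, z, w].
In Python, from cell import r, optics gives the robot as it stands. The module is installed in compiled form; this text tells all that it offers. Calls block until the motion is done:
- r.move_to(position, orientation): joint-space move of the TCP to a pose.
- r.move_linear(position, rot=None, vel=0.15): straight line of the TCP; rot=None keeps the orientation; vel is the mean speed in m/s.
- r.set_joints(angles): joint-space move.
- r.set_gripper(opening, squeeze=None): opening from 0.0 (shut) to 1.0 (fully open); squeeze is the grip in N (None keeps the last); returns when the fingers have stopped.
- r.sleep(seconds).
- r.inverse_kinematics(position, orientation): joint angles nearest the present ones, or None.
- optics.get_image(name): name is "scene" or "top" or "wrist"; returns a dict with "pixels" (420x560x3 uint8, red, green, blue), "depth" (420x560 float32, m along the optical axis (not along the pixel's ray), 0 where there is no reading), "fx", "fy", "cx", "cy" (pixels), "camera_from_world" (4x4, takes a point from world to camera coordinates); the wrist camera has in their place "mount" (4x4, takes a point from camera to tool coordinates, whose origin is the TCP and whose axes are the flange's). Camera axes: x right, y down, z forward; pixel columns grow to the right and rows downward; lengths in m; the calibration is good to about 2 mm. A picture is of the moment at which its call begins: read the wrist's pose just before it.
A pose or a line that the arm cannot do raises r.PlanningError and nothing moves.
- r.hand_in(): hands the job in, once; it reports no verdict.
Readings, each from a call of its own:
- r.current_t(): time.
- r.current_q(): joint angles.
- r.current_qvel(): joint speeds.
- r.current_effort(): joint torques, N m.
- r.current_tool_pos(): TCP position.
- r.current_ee_rot(): TCP orientation.
- r.current_contact_force(): force on the tool from outside, world axes, zero at the start.
- r.current_torque(): the same for the moment, N m.
- r.current_opening(): opening from 0.0 (shut) to 1.0 (fully open).
Only numpy, scipy, OpenCV 4.12 (cv2) and the standard library are available. Lean on these libraries where they do the work, as an engineer would, in place of code of your own. Each camera call takes 0.05 s, during which the arm holds its last target. There are 200 camera calls.

## Working session

There is one attempt and no reset: what is moved stays moved. The work goes in short steps, each a Python script; the robot and the scene stay as the last script left them, time stands still between calls to the robot, and variables do not carry over. Pictures are saved under pics/ and viewed, on a budget of 10 in all, crops included, one or two more only if the job needs it, and the job is handed in when it is done.

```bash
mkdir -p pics; ls; python3 - <<'E'
from cell import r, optics
import cv2,numpy as np
for n in("scene","top"):
    d=optics.get_image(n); cv2.imwrite(f"pics/{n}0.png",d["pixels"][:,:,::-1]); np.savez(f"{n}0.npz",**d)
    print(n,d["fx"],d["cx"],d["cy"],np.round(d["camera_from_world"],3).tolist())
print(r.current_t(),r.finger_overhang,r.current_ee_rot(),r.current_contact_force())
E
```

```text
pics
scene 456.8767517796278 276.4028650045757 203.30024827910347 [[-0.811, 0.585, 0.022, 0.464], [0.416, 0.603, -0.681, -0.188], [-0.411, -0.543, -0.732, 1.404], [0.0, 0.0, 0.0, 1.0]]
top 453.27896459442616 275.84449320393566 217.91831760103383 [[-0.032, -0.999, -0.003, 0.005], [-0.978, 0.032, -0.204, 0.6], [0.204, -0.004, -0.979, 1.304], [0.0, 0.0, 0.0, 1.0]]
0.1 0.022 [ 1.28039805e-01  9.91768891e-01 -5.10688311e-04 -1.18218878e-04] [1.29828741 0.25653456 0.64450615]
```

View pics/top0.png

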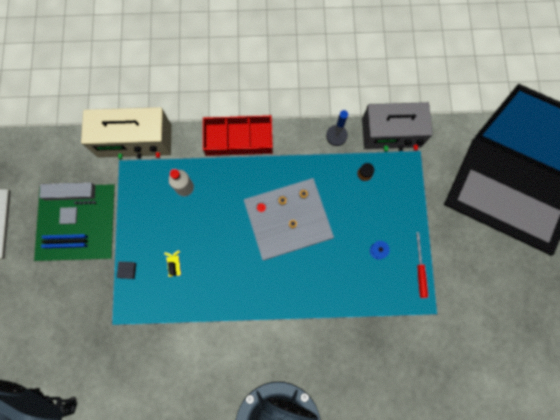

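View pics/scene0.png

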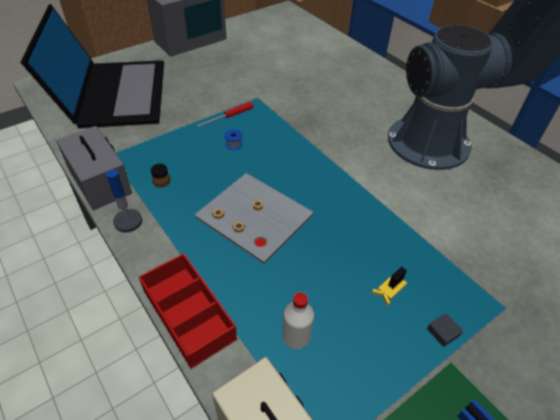

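The top view shows the red pocket at (261,208), stored nuts at (283,201) and (304,194), and the loose nut at (293,224). The pusher is at (173,264) with its V facing the top of the image (+x), and the heat sink is at (126,270). The scene view agrees. Next I compute positions and go above the tray for a close look.

```bash
cat > h.py <<'E'
from cell import r, optics
import cv2,numpy as np
from scipy.spatial.transform import Rotation as R
def down(yaw):  # tool z down, tool x at yaw in world
    return (R.from_euler('z',yaw)*R.from_euler('x',np.pi)).as_quat()
def cam2world(d,pose=None):
    if "camera_from_world" in d: return np.linalg.inv(d["camera_from_world"])
    T=np.eye(4);T[:3,:3]=R.from_quat(pose[1]).as_matrix();T[:3,3]=pose[0]
    return T@d["mount"]
def ray(d,T,u,v,z):
    c=T[:3,:3]@np.array([(u-d["cx"])/d["fx"],(v-d["cy"])/d["fy"],1.]);o=T[:3,3]
    return o+c*(z-o[2])/c[2]
def snap(name,out):
    pose=(np.array(r.current_tool_pos()),np.array(r.current_ee_rot()))
    d=optics.get_image(name);cv2.imwrite(out,d["pixels"][:,:,::-1]);T=cam2world(d,pose if name=="wrist" else None)
    np.savez(out.replace("pics/","").replace("png","npz"),T=T,**d);return d,T
def load(n):
    d=dict(np.load(n));return d,d.get("T")
E
python3 - <<'E'
from h import *
d,_=load("top0.npz");T=cam2world(d)
for n,u,v,z in [("pocket",261,208,.009),("sb",283,201,.02),("sc",304,194,.02),("loose",293,224,.027),("pusher handle",172.5,268,.05),("heats",126,270,.025),("reel",380,250,.036),("bottle",179,180,.1),("tipL",166,252,.012),("tipR",179,252,.012)]:
    print(n,np.round(ray(d,T,u,v,z),3))
w=optics.get_image("wrist");print(np.round(w["mount"],3).tolist(),w["fx"])
# views: tray from height, pusher from height
for n,xy in(("p",(.40,.22)),("t",(.46,-.0))):
    r.move_to([*xy,.33],down(0)); d,T=snap("wrist",f"pics/w_{n}.png");print(r.current_t(),r.current_tool_pos())
E
python3 -c "
import cv2,numpy as np
a=[cv2.imread(f'pics/w_{k}.png') for k in 'pt'];cv2.imwrite('pics/both.png',cv2.resize(np.vstack(a),None,fx=.7,fy=.7))"
```

```text
pocket [0.644 0.031 0.009]
sb [ 0.662 -0.039  0.02 ]
sc [ 0.682 -0.106  0.02 ]
loose [ 0.586 -0.067  0.027]
pusher handle [0.46  0.297 0.05 ]
heats [0.461 0.444 0.025]
reel [ 0.496 -0.327  0.036]
bottle [0.717 0.27  0.1  ]
tipL [0.514 0.327 0.012]
tipR [0.513 0.287 0.012]
[[0.0, -0.946, -0.324, 0.084], [1.0, 0.0, 0.0, 0.001], [-0.0, -0.324, 0.946, -0.12], [0.0, 0.0, 0.0, 1.0]] 369.6444499165662
1.9833 [0.39982901 0.22038896 0.32989236]
2.9417 [0.45995255 0.0011503  0.3299938 ]
```

View pics/both.png

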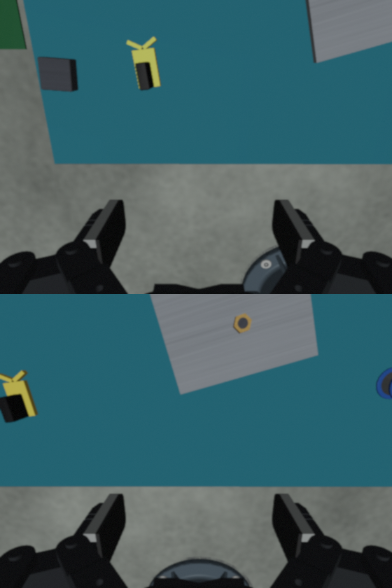

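The composite shows the pusher (upper picture, about (146,68)) with the V towards +x, turned slightly. In the lower picture the tray view sits too far back. I take a better tray view and fit the features numerically.

```bash
python3 - <<'E'
from h import *
# tray view
r.move_to([.72,-.03,.30],down(0)); d,T=snap("wrist","pics/tray.png");print(r.current_t())
d,T=load("w_p.npz");p=d["pixels"].astype(int)
hsv=cv2.cvtColor(d["pixels"],cv2.COLOR_RGB2HSV)
Y=((hsv[...,0]>20)&(hsv[...,0]<35)&(hsv[...,1]>120)).astype(np.uint8);Y[:,300:]=0
n,l,s,c=cv2.connectedComponentsWithStats(Y);print(s[1:],c[1:])
ys,xs=np.nonzero(Y);x0,x1,y0,y1=xs.min()-6,xs.max()+6,ys.min()-6,ys.max()+6
cr=d["pixels"][y0:y1,x0:x1,::-1];print(x0,y0,cr.shape)
cv2.imwrite("pics/pcrop.png",cv2.resize(cr,None,fx=6,fy=6,interpolation=cv2.INTER_NEAREST))
E
```

```text
4.0167
[[ 182   54   47   69 1178]] [[210.29456706  85.524618  ]]
176 48 (80, 58, 3)
```

View pics/tray.png

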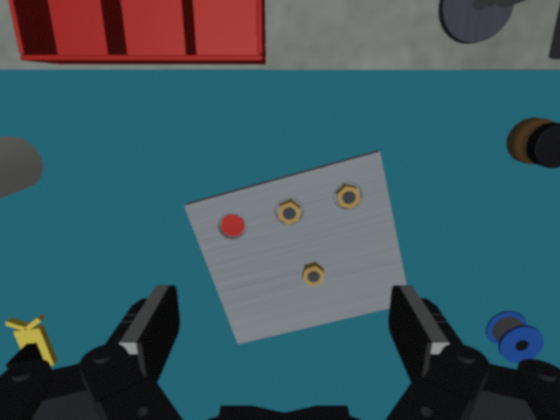

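View pics/pcrop.png

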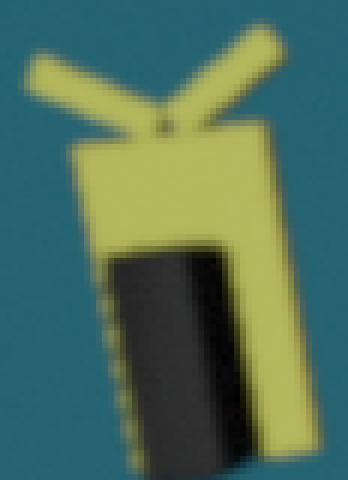

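The tray view puts the pocket at (232,225), stored nuts at (289,213) and (348,197), and the loose nut at (313,274). The pusher crop shows the V apex at crop pixel (165,118), a clean foot outline and the handle's top face. Next I convert these to world coordinates.

```bash
python3 - <<'E'
from h import *
d,T=load("w_p.npz")
P=lambda u,v,z:ray(d,T,176+(u+.5)/6-.5,48+(v+.5)/6-.5,z)
ap=P(165,118,.012);fl=P(70,145,.012);fr=P(268,122,.012);rr=P(320,452,.012)
tl,tr=P(30,72,.012),P(275,35,.012)
print("apex",ap,"fl",fl,"fr",fr,"rr",rr,"len",np.linalg.norm(fr-rr),"wid",np.linalg.norm(fl-fr))
ang=lambda a:np.degrees(np.arctan2(a[1],a[0]))
y=fl-fr; yaw=[ang(fr-rr),ang(y)-90,ang(tl-tr)-90];print("yaw",yaw)
w=np.radians(np.mean(yaw));X=np.array([np.cos(w),np.sin(w),0])
print("grip via apex",ap-.044*X,"via front",(fl+fr)/2-.04*X)
h=P(105,258,.051);print("handle FL",h, "-> grip",h-.02*X-.008*np.array([-X[1],X[0],0]))
d,T=load("tray.npz")
hsv=cv2.cvtColor(d["pixels"],cv2.COLOR_RGB2HSV);H,S,V=[hsv[...,i] for i in range(3)]
red=((H<6)|(H>174))&(S>150);red[:180]=0;red[260:]=0;red[:,:200]=0;red[:,270:]=0
ys,xs=np.nonzero(red);print("red n",len(xs),xs.min(),xs.max(),ys.min(),ys.max());u,v=(xs.min()+xs.max())/2,(ys.min()+ys.max())/2
print("disc",ray(d,T,u,v,.009), "wid",np.ptp(xs)*.0)
br=((H>8)&(H<28)&(S>90)).astype(np.uint8);br[:,:200]=0;br[:,420:]=0;br[:180]=0
n,l,s,c=cv2.connectedComponentsWithStats(br)
for i in range(1,n):
    if s[i,4]>80:
        x,y,w_,h_,a=s[i];print("brass",s[i],ray(d,T,x+w_/2-.5,y+h_/2-.5,.0225))
g=((S<70)&(V>80)).astype(np.uint8);g[:110]=0
n,l,s,c=cv2.connectedComponentsWithStats(g)
m=(l==l[250,290]).astype(np.uint8);cs=max(cv2.findContours(m,0,2)[0],key=cv2.contourArea)
b=cv2.boxPoints(cv2.minAreaRect(cv2.convexHull(cs)));q=cv2.approxPolyDP(cv2.convexHull(cs),6,True)[:,0]
W=np.array([ray(d,T,*k,.014) for k in q]);print("corners",q.tolist(),W.round(4).tolist())
i0=[np.linalg.norm(W[i]-W[i-1]).round(4) for i in range(len(W))];print(i0)
for z in(.33,):print(np.round(d["depth"][240,260],3))
E
```

```text
apex [0.50215848 0.31064167 0.012     ] fl [0.49747674 0.32850769 0.012     ] fr [0.50150937 0.29172335 0.012     ] rr [0.44221509 0.28487697 0.012     ] len 0.059688221176581534 wid 0.03700472678008477
yaw [np.float64(6.586454661026062), np.float64(6.256283650926491), np.float64(7.9749720989255195)]
grip via apex [0.45848079 0.30532574 0.012     ] via front [0.45978606 0.30528286 0.012     ]
handle FL [0.47811204 0.31449681 0.051     ] -> grip [0.45922507 0.30413908 0.051     ]
red n 348 222 243 215 235
disc [0.64585583 0.03267877 0.009     ] wid 0.0
brass [337 185  23  23 269] [ 0.68591799 -0.10036082  0.0225    ]
brass [278 200  22  24 253] [ 0.66748303 -0.03372902  0.0225    ]
brass [303 263  21  23 246] [ 0.5878612 -0.0637391  0.0225   ]
corners [[378, 151], [406, 285], [387, 308], [238, 343], [185, 205]] [[0.735, -0.132, 0.014], [0.5681, -0.1808, 0.014], [0.5348, -0.1602, 0.014], [0.4809, 0.0319, 0.014], [0.6724, 0.0857, 0.014]]
[np.float64(0.2265), np.float64(0.174), np.float64(0.0391), np.float64(0.1995), np.float64(0.1989)]
0.443
```

Everything agrees: pocket (0.646, 0.032) matches the tray corners, pocket spacing measures 70/69 mm, and the foot 60×37 mm. Now I grasp.

```bash
cat >> h.py <<'E'
NUT=np.array([.588,-.064]);POC=np.array([.646,.032])
D=(POC-NUT)/np.linalg.norm(POC-NUT);TH=np.arctan2(D[1],D[0])
E
python3 - <<'E'
from h import *
g=np.array([.459,.305]);yw=np.radians(6.6)
st=NUT-.083*D
print(np.degrees(TH),r.inverse_kinematics([*st,.052],down(TH)),r.inverse_kinematics([*st,.052],down(TH+np.pi)))
r.move_to([*g,.12],down(yw));r.move_linear([*g,.038],vel=.08)
print("f",r.current_contact_force())
r.set_gripper(0,100);print("open",r.current_opening(),r.current_contact_force(),r.current_tool_pos())
r.move_linear([*g,.12],vel=.1);print(r.current_opening(),r.current_contact_force())
r.move_to([*st,.13],down(TH));r.move_linear([*st,.07],vel=.1);r.sleep(.2)
print(r.current_t(),r.current_contact_force(),r.current_tool_pos(),r.current_opening())
snap("wrist","pics/held.png")
E
```

```text
58.86102756302113 [-3.25755923e-01  6.51133502e-01  1.75292238e+00 -4.44089210e-16
  7.37536770e-01  2.17721672e-01] None
f [-0.091591    0.05150259  1.28136774]
open 0.17155836815245729 [-0.09833927 -0.00555639  4.39655498] [0.45914771 0.30508462 0.03826797]
0.17556092108223165 [-0.33797001 -0.37874351 -0.40020112]
11.075 [-0.11821102  0.11237974 -0.45216797] [ 0.54540281 -0.13512887  0.07061598] 0.17183918664069214
```

View pics/held.png

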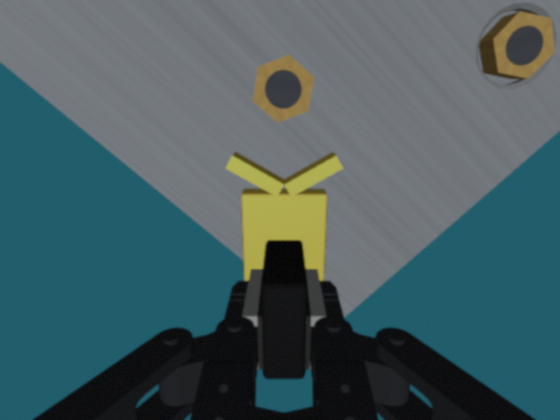

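The pusher is held straight: V apex at (285,185), nut centred ahead at (283,88), with a corner nearly facing the V. I refine the numbers, find the tray surface by light touch, and slide the nut to short of the pocket.

```bash
cat >> h.py <<'E'
def fwd(s): # TCP along push line, s = V-apex distance short of pocket centre
    return POC-(s+.044)*D
def F(b): f=np.array(r.current_contact_force())-b;return f[:2]@D,f[2]
E
python3 - <<'E'
from h import *
d,T=load("held.npz");t=np.array(r.current_tool_pos())[:2]
N=np.array([-D[1],D[0]])
ap=ray(d,T,284.5,187,.0446)[:2]-t;nu=ray(d,T,283,88,.027)[:2]-t
print("apex fwd,lat",ap@D,ap@N,"nut",nu@D,nu@N,"nut world",nu+t)
b=np.array(r.current_contact_force())
st=np.array(r.current_tool_pos())[:2]
r.move_linear([*st,.053],vel=.05);z=.053
while z>.046:
    z-=.0005;r.move_linear([*st,z],vel=.02)
    if F(b)[1]>2: break
print("touch z",z,r.current_tool_pos(),F(b),r.current_t())
z+=.001;r.move_linear([*st,z],vel=.02);print(F(b),r.current_tool_pos())
open("z.txt","w").write(f"{z}")
E
```

```text
apex fwd,lat 0.04510109773406921 0.0006623783440866703 nut 0.08333916858361586 0.001275093033320222 nut world [ 0.58736468 -0.06312574]
touch z 0.049999999999999996 [ 0.54540215 -0.13514649  0.05026584] (np.float64(-0.1619088951264329), np.float64(6.202331240449816)) 13.1167
(np.float64(-0.5361598628599924), np.float64(1.5581956568539097)) [ 0.54537886 -0.13512959  0.05092652]
```

```bash
python3 - <<'E'
from h import *
z=.051;b=np.array(r.current_contact_force());b[2]=-.45
r.sleep(.2);print("settled",F(b))
s0=(POC-np.array(r.current_tool_pos())[:2])@D-.044;s=s0;print("s0",s0)
while s>.0345:
    s=max(s-.02,.034);r.move_linear([*fwd(s),z],vel=.04);print(round(s,3),np.round(F(b),2),end=" ")
print(r.current_t(),r.current_opening())
snap("wrist","pics/slid.png")
E
```

```text
settled (np.float64(-0.047743700761731), np.float64(1.3508236801722784))
s0 0.15108029485213148
0.131 [0.89 0.37] 0.111 [0.86 0.45] 0.091 [0.68 1.6 ] 0.071 [ 1.13 -0.47] 0.051 [ 1.42 -0.64] 0.034 [ 0.61 -0.55] 17.3917 0.17209638257385454
```

View pics/slid.png

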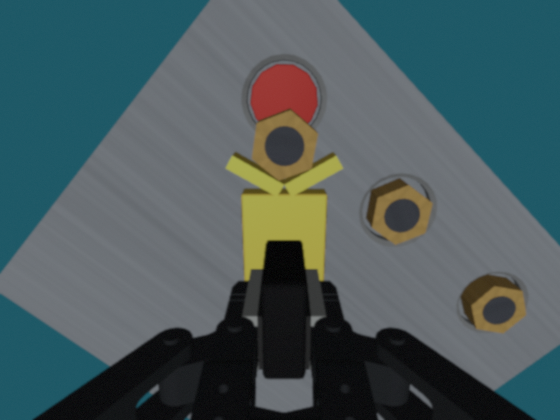

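The nut at (284,145) is nested in the V and lined up with the red pocket at (284,97). Now I make fine steps with a force watch.

```bash
python3 - <<'E'
from h import *
z=.051;b=np.array(r.current_contact_force());b[2]=-.45
s=.034
log=[]
while s>.009:
    s-=.001 if s>.018 else .0004
    r.move_linear([*fwd(s),z],vel=.03 if s>.018 else .015);r.sleep(.03)
    f=F(b);log.append((round(s*1e3,1),*np.round(f,1)))
    if f[0]<-5: break
print([tuple(map(float,l)) for l in log]);print(r.current_t(),r.current_tool_pos(),r.current_opening())
d,T=snap("wrist","pics/press.png")
E
```

```text
[(33.0, -0.5, 0.0), (32.0, -1.3, -0.4), (31.0, -0.4, -0.3), (30.0, 0.1, -0.5), (29.0, -1.3, -0.4), (28.0, -0.6, 0.5), (27.0, -0.4, 0.4), (26.0, -0.6, -0.1), (25.0, -0.5, -0.7), (24.0, -1.1, -0.1), (23.0, -0.5, -0.2), (22.0, -0.0, -0.8), (21.0, -0.5, -0.6), (20.0, -1.2, -0.0), (19.0, 0.3, -0.4), (18.0, 0.5, -0.2), (17.6, -0.9, 0.5), (17.2, 0.3, 0.3), (16.8, -0.8, -0.8), (16.4, 0.1, -0.6), (16.0, -0.0, 0.9), (15.6, 0.1, -0.1), (15.2, -0.9, 1.4), (14.8, -1.0, -0.6), (14.4, 0.4, -0.5), (14.0, -0.5, -0.1), (13.6, -0.5, 0.5), (13.2, -0.0, -1.1), (12.8, -0.0, 0.1), (12.4, -4.3, 1.7), (12.0, -6.5, 2.1)]
26.225 [ 0.61682336 -0.01633026  0.05105203] 0.17140286109126673
```

View pics/press.png

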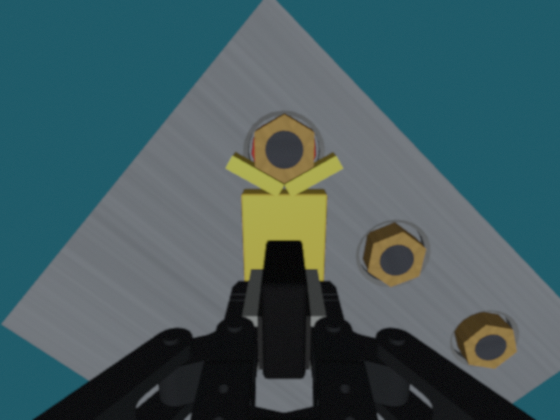

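The nut sits in the pocket at (284,148), and the wall contact came where expected (s = 12.4 mm, with 6.5 N). I check the nut's top height from depth while holding the press, then retreat.

```bash
python3 - <<'E'
from h import *
d,T=load("press.npz")
hsv=cv2.cvtColor(d["pixels"],cv2.COLOR_RGB2HSV);H,S=hsv[...,0],hsv[...,1]
m=(H>8)&(H<19)&(S>90);m[:105]=0;m[185:]=0;m[:,:245]=0;m[:,325:]=0
def pts(m):
    v,u=np.nonzero(m&(d["depth"]>0));Z=d["depth"][v,u]
    c=np.c_[(u-d["cx"])/d["fx"]*Z,(v-d["cy"])/d["fy"]*Z,Z];return c@T[:3,:3].T+T[:3,3]
p=pts(m);tray=np.zeros_like(m);tray[100:200,150:220]=1;q=pts(tray)
fit=lambda p:np.linalg.lstsq(np.c_[p[:,:2]-p[:,:2].mean(0),np.ones(len(p))],p[:,2],rcond=None)[0]
print(len(p),"nut top fit",fit(p),"tray",fit(q),"nut c",p.mean(0))
b=np.array([0,0,-.45])
fs=[]
for _ in range(8): r.sleep(.06);fs.append(np.round(F(b),1).tolist())
print(fs,r.current_t())
E
```

```text
102 nut top fit [0.18017553 0.39050896 0.01844928] tray [ 0.09052943 -0.19255295  0.01246372] nut c [0.64460761 0.03596399 0.01844928]
[[-4.7, 1.9], [-4.6, 2.5], [-5.9, 1.9], [-5.9, 2.4], [-5.5, 2.5], [-5.0, 2.3], [-5.4, 3.1], [-5.0, 2.7]] 26.7417
```

```bash
python3 - <<'E'
from h import *
b=np.array([0,0,-.45])
r.move_linear([*fwd(.0118),.051],vel=.01)
fs=[]
for _ in range(6): r.sleep(.08);fs.append(np.round(F(b),1).tolist())
print("press",fs)
d,T=snap("wrist","pics/press2.png")
v,u=np.mgrid[:420,:560];rad=np.hypot(u-284,v-148)
def pts(m):
    m=m&(d["depth"]>0);Z=d["depth"][m]
    c=np.c_[(u[m]-d["cx"])/d["fx"]*Z,(v[m]-d["cy"])/d["fy"]*Z,Z];return c@T[:3,:3].T+T[:3,3]
def fit(p):
    a=np.linalg.lstsq(np.c_[p[:,:2]-p[:,:2].mean(0),np.ones(len(p))],p[:,2],rcond=None)[0];return a.round(3),np.std(p[:,2]).round(4),len(p)
up=v<160
print("nut",fit(pts((rad>20)&(rad<27)&up)),"tray L",fit(pts((rad>45)&(rad<90)&(v<158))))
s=.0118
r.move_linear([*fwd(.03),.051],vel=.04);r.move_linear([*fwd(.06),.051],vel=.08)
p=np.array(r.current_tool_pos());print(F(b),p,r.current_opening(),r.current_t())
r.move_linear([*p[:2],.10],vel=.1)
d,T=snap("wrist","pics/after.png");np.save("ap.npy",p)
E
```

```text
press [[-6.1, 2.4], [-7.1, 1.7], [-6.3, 2.6], [-6.4, 2.9], [-6.2, 3.0], [-7.0, 2.6]]
nut (array([-0.004,  0.001,  0.022]), np.float64(0.0006), 678) tray L (array([-0.003, -0.006,  0.014]), np.float64(0.0009), 10342)
(np.float64(0.4763319785159602), np.float64(-0.4644914149371338)) [ 0.59215507 -0.0574013   0.05109967] 0.1733151020299531 28.675
```

View pics/after.png

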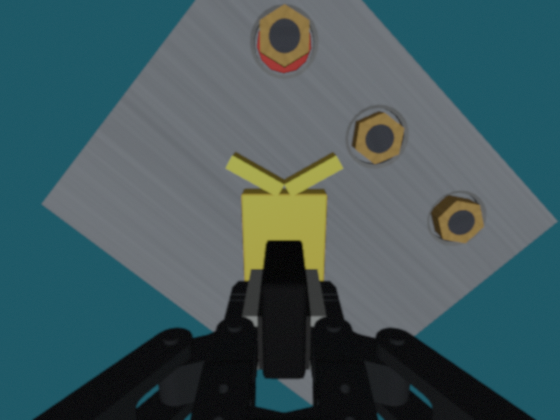

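The nut lies flat (slope under 0.005) with its top at 0.022, 8 mm proud and against the far wall. The press read 6–7 N. Now I return the pusher to its original spot, which is known to be clear.

```bash
python3 - <<'E'
from h import *
g=np.array([.459,.305]);b=np.array(r.current_contact_force())
p=np.array(r.current_tool_pos());r.move_linear([*p[:2],.15],vel=.15)
r.move_to([*g,.13],down(np.radians(6.6)));r.move_linear([*g,.042],vel=.08)
b=np.array(r.current_contact_force());z=.042
while z>.0365:
    z-=.0005;r.move_linear([*g,z],vel=.02)
    if r.current_contact_force()[2]-b[2]>2.5: break
print("z",z,r.current_contact_force()-b)
r.set_gripper(.6);r.sleep(.3);r.move_linear([*g,.13],vel=.06)
r.move_to([.40,.22,.33],down(0));snap("wrist","pics/placed.png");d,T=snap("top","pics/top1.png")
print(r.current_t())
a=cv2.imread("pics/placed.png")[:250,100:400];t=cv2.resize(cv2.imread("pics/top1.png")[160:330,100:440],None,fx=2,fy=2)
c=np.zeros((max(250,340)+0,300+680,3),np.uint8);c[:250,:300]=a;c[:340,300:]=t;cv2.imwrite("pics/final.png",cv2.resize(c,(800,278)))
E
```

```text
z 0.038 [-1.25230539 -1.75672567  5.97136394]
37.9667
```

View pics/final.png

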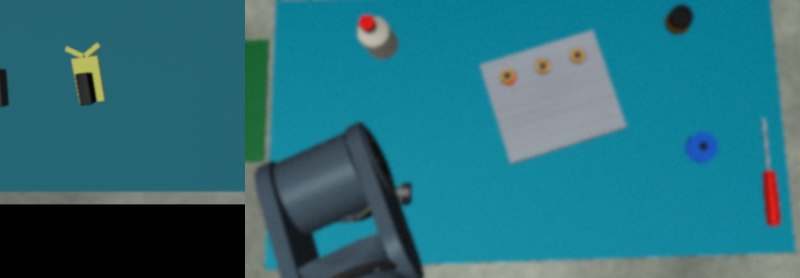

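The pusher stands upright at its original spot (left panel, about (85,80)). All three nuts are in their pockets, and the tray and the other things look unmoved, so I hand in.

```bash
python3 -c "
from cell import r
print(r.current_t());r.hand_in()"
```

```text
37.9667
the job is handed in; nothing more can be done
```

The nut is flat in the free pocket, the pusher is back upright where it started, and the job was handed in at 38.0 s of the 64 s allowed.

- **Slide:** I gripped the pusher by its handle and slid the nut 112 mm in the V, then went in fine steps with a force check. The nut dropped in and met the far wall where expected.
- **Press:** It was held at about 5 N and then 6–7 N by the wrist force reading, always well under 20 N.
- **Nut:** The depth image taken during the press shows its top 8 mm proud of the tray and level within 0.005 rad, so it lies on the disc.
- **Pusher:** It touched the mat with the gripper at its pick-up height (0.038), was released, and looks upright and clear of the tray.
- **Other things:** In the last top view the tray, stored nuts, bottle, jar, reel and screwdriver look unmoved. I judged this by eye and did not measure it. The heat sink was hidden by the arm in that view, and only its edge shows in the last wrist picture.

One check disagreed: a first depth fit of the nut used a bad pixel mask and gave nonsense slopes. I redid it on the nut's full top ring, and the figures above come from that. No other check failed.

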